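Take down the stack of stripped parts and kit it out

ROBOT

A 6-joint arm with a two-finger parallel gripper is mounted at the origin on the work surface. World frame = base frame: x ahead of the robot, y to its left, z up, the work surface at z = 0. Lengths are in mm, angles in rad, forces in N, time in s.
With the tool pointing down it reaches from about 350 to 975 mm from the base axis. Payload 17.4 kg.
Tool frame: the origin (TCP) lies midway between the tips of the shut fingers; the grasp point (between the pads) lies 19 mm behind it; x points along the fingers, z is the direction in which the jaws open and shut, and the axes are right-handed (so a half turn about x gives the same grasp; the last joint's range is limited). The gripper opens to 85 mm and grips with 20 to 120 N. Pads are 22 mm wide; open, the fingers measure 114 mm over their backs; the gripper's body (76 mm by 85 mm) begins 54 mm behind the grasp point. The pads swing forward as they close: fully open they stand 13 mm farther back than shut.
Start: joints at [-1.283, 0.116, 1.442, -0, 1.584, -0.038], TCP at [216.036, -639.501, 231.303] pointing down, gripper open.
Joint ranges: [-2.83, 2.83], [-0.83, 2.19], [0.07, 2.5], [-1.14, 4.28], [0.01, 3], [-2.97, 2.97]. Speed limits (rad/s): [1.89, 1.89, 2.22, 3.14, 3.14, 3.14].

INTERFACE

Orientations are given as a rotation vector (axis times angle).
In Python, from bench import robot gives the robot as it stands.
- The arm moves only by the shell command python3 -m pendant 'ROWS'. ROWS is a JSON object of lists of equal length, an entry for each row: "fingers": the closure, from 0 (fully open) to 1 (shut); "offset": the shift along the world's x, y, z scaled (see below), a list of three; "spin": the turn about the world's z scaled (see below). A call has 1 to 20 rows; each row is the pose to reach, as a shift and turn from the pose commanded when the call began; what a row does not reach only later rows make up. The controller multiplies each number of a shift by 0.12 m and each number of a turn by pi/2 rad. A row lasts 1/12 s, in which the tool goes at most 41.7 mm and 7.16 degrees, less where a joint would pass 70% of its speed; a pose out of reach is approached as far as the arm can. A call with a number of a shift or a turn outside -1 to 1 is refused whole. A call with a gripper value outside its range is refused whole. The fingers move at their own pace and stop on an object; the grip force is fixed at half the most. Time passes only in rows, so rows that repeat a pose let the fingers close. It gives the time, the measured TCP pose, the force and the opening at its end, in the units of the state.
- robot.read_state(): the state, without advancing time (a new reading comes with each control period).
- robot.get_image(name): name is "scene" or "top" or "wrist"; returns (picture, depth): 420x560x3 uint8, red, green, blue; 420x560 float32, mm along the optical axis (not along the pixel's ray), 0 where there is no reading.
- robot.get_calibration(name): a dict with "camera_matrix" (3x3 intrinsics, pixels), "pose" (4x4, takes a point from camera to world coordinates). Camera axes: x right, y down, z forward; pixel columns grow to the right and rows downward; lengths in mm; the calibration is good to about 2 mm. A picture is of the moment at which its call begins: read the wrist's pose just before it. get_calibration takes no time and is no camera call; for the wrist camera it gives the pose at the moment of the call.
- robot.finish_job(): hands the job in, once; it reports no verdict.
Trained networks look in the newest picture that a camera, given by its name, has taken for a name from the list of things; names that differ only in an ending like _2 or _b are one class to them, and where a whole thing is asked for, a point or a joint stands for the part that bears it (a point fixed in the world has none). Each returns a list of dicts, best first, with "score" (0 to 1); they miss things now and then, are a little off and sometimes report something else, mostly with a low value. They report only what shows in the picture. A call takes as long as a camera call. They do not tell look-alikes from the thing itself.
- robot.boxes_of(camera, label): "box" ([left, top, right, bottom] in pixels, round what is visible of it).
- robot.place_of(camera, label): "centre" ([column, row] in pixels: a listed point, or the origin of a listed thing).
The state is a dict: "clock": time; "joint_pos": joint angles; "joint_vel": joint speeds; "joint_efforts": joint torques, N m; "ee_pos": TCP position; "eef_rot": TCP orientation; "contact_force": force on the tool from outside, world axes, zero at the start; "wrist_torque": the same for the moment, N m; "width": opening from 0.0 (shut) to 1.0 (fully open).
Only numpy, scipy, OpenCV 4.12 (cv2) and the standard library are available. Lean on these libraries where they do the work, as an engineer would, in place of code of your own. Each camera call takes 0.05 s, during which the arm holds its last target.

TASK

The parts from the strip-down are stacked on the bench: a small bush on the wheel bearing, the bearing and the square valve block side by side on the cover. Take the stack apart from the top and set each part upright and flat on the bottom of the recess that is cut to its own shape and size in the plywood boards: bush in the small round one, bearing in the large round one, block in the square one, cover in the long one. Set the parts down without dropping them, and leave the jar and the tin standing where they are.

Things in the scene. Friction and masses are not known exactly. Their poses are not given: they have to be found in the camera images.
- cover: Loose. Origin: centre of its underside, z up. Plain aluminium cover, a flat rectangular slab 150 mm long (its x), 54 mm wide (its y), 36 mm high, about 0.5 kg. It lies on the bench at the bottom of the stack; the bearing and the block stand side by side on its flat top, about 38 mm either side of its middle along x, which way round varies.
- bearing: Loose. Origin: centre of its underside, z up. Steel wheel bearing, a plain short cylinder 52 mm in diameter and 34 mm high with a black seal on its flat top, about 0.35 kg. It stands on the cover and carries the bush.
- block: Loose. Origin: centre of its underside, z up. Steel valve block, square, 46 x 46 mm (sides along its x and y) and 36 mm high, with small dark ports in its top, about 0.45 kg. It stands on the cover beside the bearing, nearly square to it; there are about 27 mm between the two.
- bush: Loose. Origin: centre of its underside, z up. Small steel bush, an upright cylinder 28 mm in diameter and 40 mm high with a dark bore seen on top (solid to touch), about 0.12 kg. It stands on top of the bearing, the highest thing of the stack.
- nest_cover: Plywood kitting board, 10 mm thick, fixed to the bench. A recess 4 mm deep, lined with thin black rubber, lies in its middle; the recess floor is 6 mm above the board's underside. Origin: centre of the underside, z up. Board 194 x 98 mm, recess rectangular, 168 mm (x) by 72 mm (y): the cover's place, either way round.
- nest_bearing: Plywood kitting board, 10 mm thick, fixed to the bench. A recess 4 mm deep, lined with thin black rubber, lies in its middle; the recess floor is 6 mm above the board's underside. Origin: centre of the underside, z up. Board 94 x 94 mm, recess round, 68 mm in diameter (the larger of the two round ones): the bearing's place.
- nest_block: Plywood kitting board, 10 mm thick, fixed to the bench. A recess 4 mm deep, lined with thin black rubber, lies in its middle; the recess floor is 6 mm above the board's underside. Origin: centre of the underside, z up. Board 88 x 88 mm, recess square, 62 x 62 mm with sides along its x and y: the block's place, any of the four ways round.
- nest_bush: Plywood kitting board, 10 mm thick, fixed to the bench. A recess 4 mm deep, lined with thin black rubber, lies in its middle; the recess floor is 6 mm above the board's underside. Origin: centre of the underside, z up. Board 74 x 74 mm, recess round, 44 mm in diameter (the smaller of the two round ones): the bush's place.
- jar: Bystander: low glass jar with a steel cap, 60 mm in diameter, 62 mm high, standing loose among the boards. Origin: centre of its underside.
- tin: Bystander: small closed blue tin with a pale lid, 54 mm in diameter, 75 mm high, standing loose among the boards. Origin: centre of its underside.
There are look-alikes about, which are no part of the job. What is shaped like the block but pink or turquoise is not meant. What is shaped like the bearing but yellow is not meant.

How it is judged (in metres and radians):
At the end, for the whole second after the job is handed in: Each part rests flat (0.05 rad) and still (0.02 m/s) on the floor of its own recess: origin 3 to 8.5 mm above the board's origin (floor 6, board top 10 mm) and within 8.5 mm sideways of it (bush, bearing) or 12 mm (block, cover) (horizontal distance between bush and nest_bush below 0.0085 m and z of bush in the frame of nest_bush between 0.003 and 0.0085 m and angle between each of bush, bearing, block, cover's own z axis and vertical below 0.05 rad and linear speed of each of bush, bearing, block, cover below 0.02 m/s and horizontal distance between bearing and nest_bearing below 0.0085 m and z of bearing in the frame of nest_bearing between 0.003 and 0.0085 m and horizontal distance between block and nest_block below 0.012 m and z of block in the frame of nest_block between 0.003 and 0.0085 m and horizontal distance between cover and nest_cover below 0.012 m and z of cover in the frame of nest_cover between 0.003 and 0.0085 m); the robot touches nothing.
It fails at once if a part of the stack is dropped or thrown: it moves faster than 0.7 m/s (a fall of 25 mm) while the fingers do not touch it ((linear speed of bush above 0.7 m/s and contact force between bush and the fingers below 0.05 N) or (linear speed of bearing above 0.7 m/s and contact force between bearing and the fingers below 0.05 N) or (linear speed of block above 0.7 m/s and contact force between block and the fingers below 0.05 N) or (linear speed of cover above 0.7 m/s and contact force between cover and the fingers below 0.05 N)).
It fails at once if the jar is pushed more than 30 mm or knocked over (distance of jar from where it was at the start of the episode above 0.03 m or angle between jar's own z axis and vertical above 0.4 rad).
It fails at once if the tin is pushed more than 30 mm or knocked over (distance of tin from where it was at the start of the episode above 0.03 m or angle between tin's own z axis and vertical above 0.4 rad).
It also fails if it takes over 115 s, if anything falls off the work surface, if the arm or the gripper's body presses on something with over 40 N, if the wrist force passes 120 N, or if a joint passes its speed limit or range.

## Working session

There is one attempt and no reset: what is moved stays moved. The work goes in short steps, Python scripts to look and compute and a shell command to move; the robot and the scene stay as the last step left them, time stands still between calls to the robot, and variables do not carry over. Pictures are saved under pics/ and viewed, and the job is handed in when it is done.

```bash
mkdir -p pics; ls
cat > h.py <<'E'
import numpy as np,cv2
from bench import robot
def shot(cam,name):
    im,d=robot.get_image(cam); cv2.imwrite(f'pics/{name}.png',im[:,:,::-1]); np.savez(f'pics/{name}.npz',im=im,d=d,K=robot.get_calibration(cam)["camera_matrix"],T=robot.get_calibration(cam)["pose"]); return im,d
def cloud(name):
    z=np.load(f'pics/{name}.npz'); d=z['d'];K=z['K'];T=z['T']
    v,u=np.mgrid[:d.shape[0],:d.shape[1]]
    P=np.stack([(u-K[0,2])/K[0,0]*d,(v-K[1,2])/K[1,1]*d,d],-1)@T[:3,:3].T+T[:3,3]
    P[d==0]=np.nan
    return z['im'],P
def pix(name,u,v,zp):
    z=np.load(f'pics/{name}.npz');K=z['K'];T=z['T']
    r=T[:3,:3]@np.array([(u-K[0,2])/K[0,0],(v-K[1,2])/K[1,1],1]);o=T[:3,3]
    return o+r*(zp-o[2])/r[2]
E
python3 - <<'E'
from h import *
np.set_printoptions(precision=2,suppress=True)
print(robot.read_state())
for c in ['scene','top','wrist']: shot(c,c+'0'); print(c,np.array(robot.get_calibration(c)['pose']))
for l in ['bush','bearing','block','cover','nest_cover','nest_bearing','nest_block','nest_bush','jar','tin']:
    print(l,[(np.round(x['centre']),round(x['score'],2)) for x in robot.place_of('top',l)])
E
```

```text
pics
{'clock': 0.0, 'joint_pos': array([-1.28,  0.12,  1.44, -0.  ,  1.58, -0.04]), 'joint_vel': array([ 0.,  0.,  0.,  0.,  0., -0.]), 'joint_efforts': array([  0.  , -73.2 , -63.25,   0.  ,   0.01,  -0.  ]), 'ee_pos': array([ 215.98, -639.31,  230.57]), 'eef_rot': array([ 0.97,  1.35, -0.97]), 'contact_force': array([0.06, 0.07, 0.37]), 'wrist_torque': array([-0.01, -0.02,  0.02]), 'width': 0.9970254535244525}
scene [[   0.27    0.8    -0.53  976.06]
 [   0.96   -0.23    0.15 -170.57]
 [  -0.01   -0.55   -0.83  838.85]
 [   0.      0.      0.      1.  ]]
top [[   0.01   -0.99    0.1   362.49]
 [  -1.     -0.      0.01  -44.74]
 [  -0.01   -0.1    -0.99 1195.05]
 [   0.      0.      0.      1.  ]]
wrist [[   0.32   -0.9    -0.29  291.96]
 [  -0.95   -0.3    -0.1  -614.19]
 [  -0.      0.31   -0.95  373.23]
 [   0.      0.      0.      1.  ]]
bush [(array([398., 184.]), 0.7), (array([404., 185.]), 0.63)]
bearing [(array([399., 182.]), 0.87), (array([433., 161.]), 0.67), (array([396., 206.]), 0.18)]
block [(array([398., 218.]), 0.9), (array([445., 224.]), 0.81), (array([403., 265.]), 0.8)]
cover [(array([398., 207.]), 0.8)]
nest_cover [(array([132., 201.]), 0.71)]
nest_bearing [(array([268., 222.]), 0.96), (array([397., 182.]), 0.46)]
nest_block [(array([311., 150.]), 0.69)]
nest_bush [(array([217., 145.]), 0.71), (array([311., 149.]), 0.45)]
jar [(array([334., 230.]), 0.67)]
tin [(array([200., 239.]), 0.91), (array([266., 223.]), 0.66)]
```

View pics/top0.png

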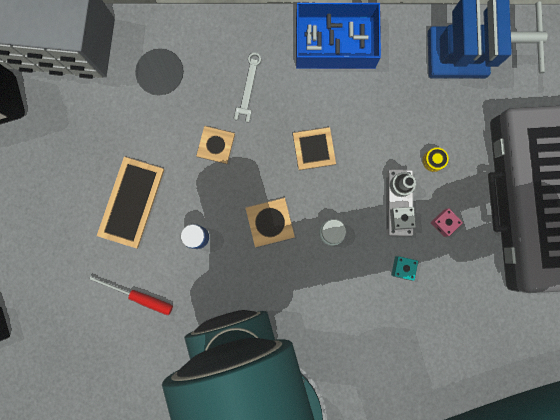

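View pics/scene0.png

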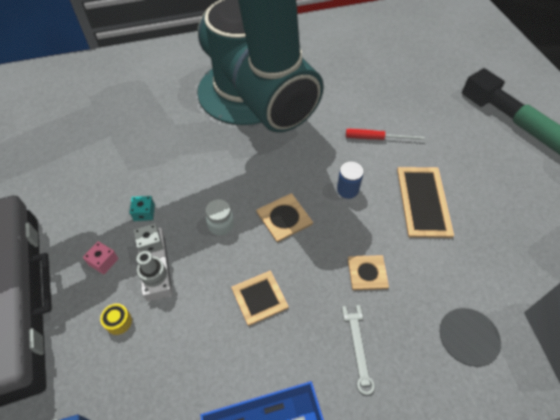

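View pics/wrist0.png

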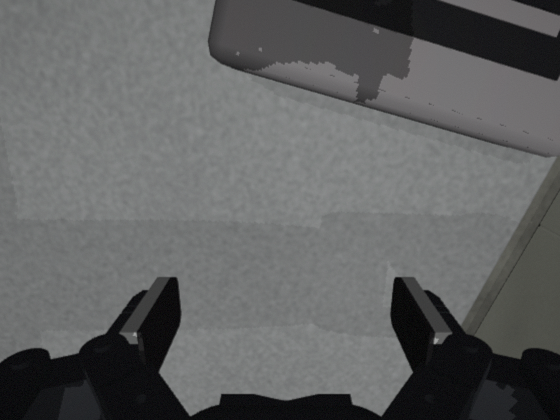

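The top picture shows the stack at (402,203), with the bush on the bearing at (404,183) and the block at (403,216). These could be mistaken for the parts:
- **Block:** pink at (447,222) and turquoise at (405,267). Both are coloured and on the bench, so I reject them. The grey block on the cover is the right one.
- **Bearing:** yellow at (436,159), rejected. The grey bearing under the bush is the right one.
- **Small round recess:** (216,145) is the small one and (270,222) the large one.

Next I check with a close crop and measure.

Run:
```python
from h import *
np.set_printoptions(precision=1,suppress=True)
im,P=cloud('top0')
a=im[145:285,370:480,::-1]; b=im[125:265,190:345,::-1]
cv2.imwrite('pics/crop0.png',np.hstack([cv2.resize(a,None,fx=4,fy=4)[:560],cv2.resize(b[:,:],(350,560))]))
hsv=cv2.cvtColor(im,cv2.COLOR_RGB2HSV)
wood=((hsv[...,0]>8)&(hsv[...,0]<25)&(hsv[...,1]>70)&(hsv[...,2]>60)).astype(np.uint8)
# rectify to metric at z=10
cs,_=cv2.findContours(wood,cv2.RETR_CCOMP,cv2.CHAIN_APPROX_NONE)
for c in cs:
    if cv2.contourArea(c)>150:
        p=np.array([pix('top0',u,v,10)[:2] for u,v in c[:,0]],np.float32)
        r=cv2.minAreaRect(p); e=cv2.minEnclosingCircle(p)
        print(np.array(c[:,0].mean(0)),'ctr',np.array(r[0]),'size',np.array(r[1]),'ang',round(r[2],1),'circ',np.array(e[0]),round(e[1],1))
for n,(u0,v0,u1,v1) in dict(stack=(380,160,425,245),jar=(315,215,352,250),tin=(175,220,212,252),boards=(190,120,345,250)).items():
    Q=P[v0:v1,u0:u1].reshape(-1,3); Q=Q[np.isfinite(Q[:,2])]
    print(n,np.histogram(Q[:,2],bins=[-10,3,7,14,25,32,40,50,58,66,74,82,95,105,115,130])[0])
Q=P[160:245,380:425].reshape(-1,3)
for lo,hi in [(30,42),(66,75),(105,115)]:
    q=Q[(Q[:,2]>lo)&(Q[:,2]<hi)]; r=cv2.minAreaRect(q[:,:2].astype(np.float32)); print(lo,hi,len(q),np.median(q[:,2]),r)
for n,(u0,v0,u1,v1),lo in [('jar',(315,215,352,250),50),('tin',(175,220,212,252),65)]:
    q=P[v0:v1,u0:u1].reshape(-1,3); q=q[q[:,2]>lo]; print(n,np.median(q,0),cv2.minEnclosingCircle(q[:,:2].astype(np.float32)))
```

```text
[269.7 222.1] ctr [445.1 -17.5] size [94.7 94.2] ang 14.3 circ [444.9 -18.2] 65.3
[269.5 221.9] ctr [444.9 -17.2] size [67.  66.8] ang 45.3 circ [445.  -17.6] 35.0
[130.2 202.2] ctr [490.1 305.4] size [100.6 194.9] ang 73.0 circ [490.2 305.8] 106.9
[130.1 201.9] ctr [490.3 305.5] size [ 73.8 169.6] ang 73.1 circ [490.4 306.4] 91.2
[313.9 148. ] ctr [ 618.8 -119.7] size [90.2 88.4] ang 9.0 circ [ 618.8 -120.2] 61.2
[314.1 148. ] ctr [ 618.9 -120.1] size [64.5 64.5] ang 8.9 circ [ 618.7 -120.1] 42.8
[215.4 144.5] ctr [626.3 111. ] size [75.3 75.6] ang 76.4 circ [626.2 110.6] 52.0
[215.3 144.3] ctr [626.6 111.1] size [42.1 43.3] ang 46.0 circ [626.5 110.7] 23.0
stack [1599  359   64   74   70  581   95   40   42  546  161   22   18  137
    0]
jar [612 114   5   9  22  63   6   9 426  26   0   0   0   0   0]
tin [549  78  12  15  12   9  19  10  47 114 310   0   0   0   0]
boards [12925  3070  2979   180    34    72    25    19   463   102   197     0
     0     0     0]
30 42 659 36.61881504762255 ((489.26788330078125, -312.96917724609375), (54.5831413269043, 149.50341796875), 88.88964080810547)
66 75 622 71.76250113085882 ((490.6419372558594, -312.51446533203125), (50.04923629760742, 124.44456481933594), 89.29834747314453)
105 115 137 110.64558793937249 ((525.5765991210938, -314.608154296875), (25.64838218688965, 28.183305740356445), 27.812423706054688)
jar [ 421.7 -158.4   62.7] ((421.69940185546875, -159.19322204589844), 26.701066970825195)
tin [409.  149.2  75.5] ((409.1793212890625, 149.2100372314453), 26.16752815246582)
```

View pics/crop0.png

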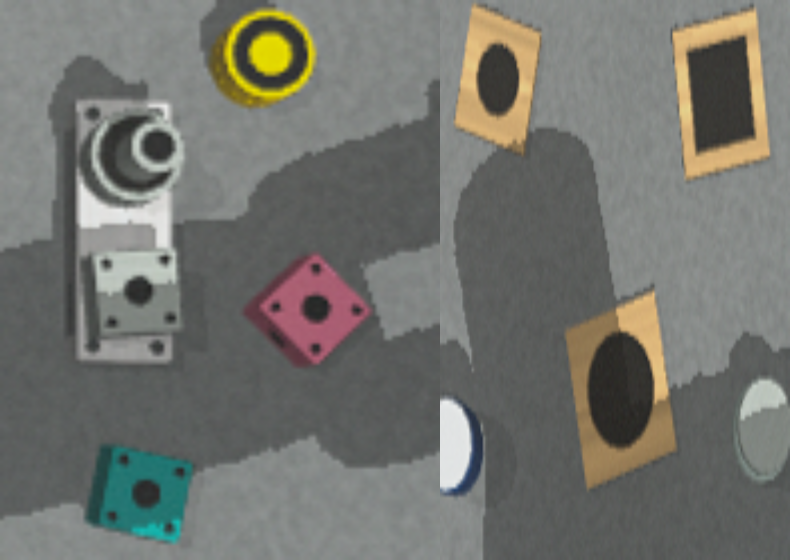

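The crop shows the grey block with ports and the steel bearing carrying the bush, both on the cover. The decoys stand clear of it. Now finer fits.

Run:
```python
from h import *
from scipy.spatial.transform import Rotation as R
from scipy.optimize import least_squares
np.set_printoptions(precision=1,suppress=True)
im,P=cloud('top0')
s=robot.read_state(); M=R.from_rotvec(s['eef_rot']).as_matrix(); print(M)
Q=P[160:245,380:425].reshape(-1,3)
for n,lo,hi,x0,x1 in [('block',68,76,420,485),('bearing',66,74,492,560)]:
    q=Q[(Q[:,2]>lo)&(Q[:,2]<hi)&(Q[:,0]>x0)&(Q[:,0]<x1)][:,:2].astype(np.float32)
    print(n,len(q),cv2.minAreaRect(q),cv2.minEnclosingCircle(q))
q=Q[(Q[:,2]>107)][:,:2].astype(np.float32); print('bush',cv2.minEnclosingCircle(q))
for n,(u0,v0,u1,v1) in dict(pink=(428,205,468,240),turq=(388,252,420,284),yel=(418,142,452,176)).items():
    q=P[v0:v1,u0:u1].reshape(-1,3); q=q[q[:,2]>28]; print(n,np.nanmax(q[:,2]),cv2.minAreaRect(q[:,:2].astype(np.float32)))
```

```text
[[ 0.   0.9  0.3]
 [-0.   0.3 -0.9]
 [-1.   0.   0. ]]
block 416 ((451.57574462890625, -311.2904052734375), (46.11716842651367, 46.758243560791016), 5.775148391723633) ((451.6509704589844, -311.87139892578125), 31.34539031982422)
bearing 231 ((526.447509765625, -311.7735290527344), (50.100929260253906, 47.37579345703125), 20.275279998779297) ((526.9610595703125, -312.9976501464844), 25.959976196289062)
bush ((525.56787109375, -314.3907165527344), 14.334067344665527)
pink 44.266049119381705 ((444.9149169921875, -419.26556396484375), (46.94512176513672, 47.348304748535156), 41.82338333129883)
turq 42.54921959453918 ((341.099365234375, -322.2086486816406), (47.26199722290039, 45.8051643371582), 77.8570556640625)
yel 41.383251267398464 ((590.0515747070312, -398.98760986328125), (51.816749572753906, 49.21641159057617), 88.0518798828125)
```

Run:
```python
from h import *
from scipy.spatial.transform import Rotation as R
im,P=cloud('top0')
q=P[95:300,480:560].reshape(-1,3);q=q[np.isfinite(q[:,2])];print(q[:,2].max(),q[q[:,2]>30].min(0),q[q[:,2]>30].max(0))
M=R.from_rotvec(robot.read_state()['eef_rot']).as_matrix(); print(np.degrees(np.arctan2(M[1,2],M[0,2])))
im,P=cloud('wrist0'); q=P.reshape(-1,3); q=q[q[:,2]>30]; print(np.nanmin(q,0),np.nanmax(q,0))
```

```text
115.54823318600188 [ 292.26939035 -647.09141787   30.00630232] [ 697.04194276 -505.15700449  115.54823319]
-71.33304980298854
[ 192.06045108 -826.01788081   30.38028528] [ 399.88019386 -550.85182396  317.8839889 ]
```

```bash
python3 -m pendant '{"fingers":[0,0,0,0],"offset":[[0.86,0.9,0],[0.86,0.9,0],[0.86,0.9,0],[0.86,0.9,0]],"spin":[-0.22,-0.22,-0.22,-0.22]}'
python3 -m pendant '{"fingers":[0,0,0,0],"offset":[[0.86,0.9,0],[0.86,0.9,0],[0.86,0.9,0],[0.86,0.9,0]],"spin":[0,0,0,0]}'
python3 -m pendant '{"fingers":[0,0,0,0,0,0],"offset":[[0.86,0.9,0],[0.86,0.9,0],[0.86,0.9,0],[0.86,0.9,0],[0.86,0.9,0],[0.86,0.9,0]],"spin":[0,0,0,0,0,0]}'
python3 - <<'E'
from h import *
shot('wrist','w1'); print(robot.read_state()['ee_pos'],robot.boxes_of('wrist','bush'))
im,P=cloud('w1'); q=P.reshape(-1,3)
a=q[(q[:,2]>105)&(q[:,2]<116)]; print('bush',len(a),cv2.minEnclosingCircle(a[:,:2].astype(np.float32)),np.median(a,0))
E
```

```text
clock: 0.98
ee_pos: [321.2, -529.0, 231.5]
eef_rot: [1.229, 1.197, -1.228]
contact_force: [-0.3, 0.0, 1.3]
width: 0.999
clock: 1.32
ee_pos: [424.5, -420.8, 231.6]
eef_rot: [1.223, 1.2, -1.222]
contact_force: [0.1, -0.3, 0.8]
width: 0.997
clock: 1.82
ee_pos: [526.3, -314.5, 231.2]
eef_rot: [1.222, 1.201, -1.222]
contact_force: [0.4, -0.3, -0.8]
width: 0.995
[ 525.69904519 -315.34107986  231.27025808] [{'box': [268.6, 173.4, 304.8, 216.0], 'score': 0.82}]
bush 1043 ((526.3600463867188, -314.7732238769531), 14.001008987426758) [ 527.21214981 -314.67440981  109.95611117]
```

View pics/w1.png

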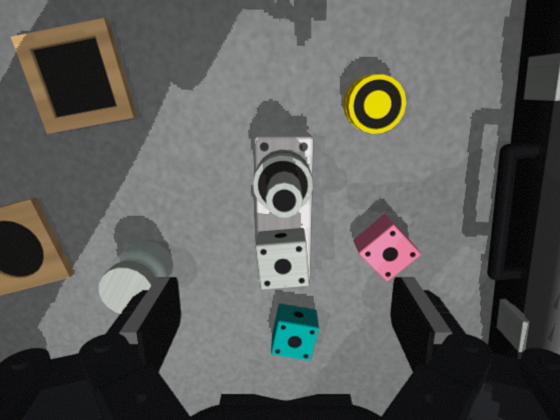

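The wrist view centres the bush at (284,200), and its depth fit gives (526.4, -314.8), which agrees with the top view. I go down and grip it.

```bash
python3 -m pendant '{"fingers":[0,0,0],"offset":[[0,0,-0.34],[0,0,-0.67],[0,0,-0.67]],"spin":[0,0,0]}'
python3 -m pendant '{"fingers":[0,0,0,0,0,0],"offset":[[0,0,-0.25],[0,0,-0.4],[0,0,-0.5],[0,0,-0.6],[0,0,-0.6],[0,0,-0.6]],"spin":[0,0,0,0,0,0]}'
python3 -m pendant '{"fingers":[1,1,1,1,1,1,1,1,1,1,1,1],"offset":[[0,0,0],[0,0,0],[0,0,0],[0,0,0],[0,0,0],[0,0,0],[0,0,0],[0,0,0],[0,0,0],[0,0,0],[0,0,0],[0,0,0]],"spin":[0,0,0,0,0,0,0,0,0,0,0,0]}'
```

```text
clock: 2.17
ee_pos: [522.5, -315.0, 143.4]
eef_rot: [1.225, 1.209, -1.228]
contact_force: [-0.9, 0.4, -2.8]
width: 1.003
clock: 2.67
ee_pos: [525.7, -315.9, 79.7]
eef_rot: [1.224, 1.199, -1.224]
contact_force: [0.4, -0.4, 0.4]
width: 0.999
clock: 3.67
ee_pos: [525.9, -315.6, 79.6]
eef_rot: [1.224, 1.199, -1.223]
contact_force: [-0.6, 0.4, 5.8]
width: 0.308
```

```bash
python3 -m pendant '{"fingers":[1,1,1,1],"offset":[[0,0,0.1],[0,0,0.4],[0,0,0.7],[0,0,0.7]],"spin":[0,0,0,0]}'
python3 -m pendant '{"fingers":[1,1,1,1,1],"offset":[[0.04,0.2,0],[0.1,0.45,0],[0.16,0.7,0],[0.21,0.888,0],[0.21,0.888,0]],"spin":[0,0,0,0,0]}'
python3 -m pendant '{"fingers":[1,1,1,1,1],"offset":[[0.04,0.2,0],[0.1,0.45,0],[0.16,0.7,0],[0.21,0.888,0],[0.21,0.888,0]],"spin":[0,0,0,0,0]}'
python3 -m pendant '{"fingers":[1,1,1,1,1],"offset":[[0.04,0.2,0],[0.1,0.45,0],[0.16,0.7,0],[0.21,0.888,0],[0.21,0.888,0]],"spin":[0,0,0,0,0]}'
python3 -m pendant '{"fingers":[1,1,1,1,1,1,1],"offset":[[0.04,0.2,0],[0.1,0.45,0],[0.16,0.7,0],[0.206,0.888,0],[0.206,0.888,0],[0.206,0.888,0],[0.206,0.888,0]],"spin":[0,0,0,0,0,0,0]}'
python3 - <<'E'
from h import *
shot('wrist','w2'); shot('top','t2'); print(robot.read_state()['ee_pos'])
im,P=cloud('w2')
hsv=cv2.cvtColor(im,cv2.COLOR_RGB2HSV)
wood=((hsv[...,0]>8)&(hsv[...,0]<25)&(hsv[...,1]>70)&(hsv[...,2]>60)).astype(np.uint8)
cs,_=cv2.findContours(wood,cv2.RETR_CCOMP,cv2.CHAIN_APPROX_NONE)
for c in cs:
    if cv2.contourArea(c)>500:
        p=np.array([pix('w2',u,v,10)[:2] for u,v in c[:,0]],np.float32); print(c[:,0].mean(0),cv2.minAreaRect(p),cv2.minEnclosingCircle(p))
E
```

```text
clock: 4.0
ee_pos: [527.4, -316.7, 171.2]
eef_rot: [1.224, 1.191, -1.22]
contact_force: [0.4, -0.4, -0.2]
width: 0.31
clock: 4.42
ee_pos: [551.6, -205.6, 163.6]
eef_rot: [1.223, 1.201, -1.221]
contact_force: [0.7, -0.2, -0.9]
width: 0.313
clock: 4.83
ee_pos: [576.7, -99.3, 163.4]
eef_rot: [1.223, 1.201, -1.221]
contact_force: [0.1, -0.4, -1.3]
width: 0.307
clock: 5.25
ee_pos: [601.8, 7.0, 163.2]
eef_rot: [1.223, 1.201, -1.221]
contact_force: [1.3, -1.1, -0.7]
width: 0.31
clock: 5.83
ee_pos: [625.9, 109.9, 163.0]
eef_rot: [1.224, 1.2, -1.224]
contact_force: [-0.3, -0.2, -1.2]
width: 0.313
[625.93115398 109.57953364 163.075392  ]
[441.37984496 323.27906977] ((494.786376953125, -39.216651916503906), (60.6071891784668, 27.775117874145508), 58.17868423461914) ((483.2269287109375, -32.04352569580078), 30.305023193359375)
[ 73.65536723 294.17372881] ((493.4732666015625, 305.74554443359375), (100.68466186523438, 199.114990234375), 73.0781021118164) ((493.0869140625, 305.52777099609375), 110.33407592773438)
[524.78316327 193.73469388] ((616.7005004882812, -95.61180114746094), (90.51343536376953, 51.46095275878906), 9.41491413116455) ((616.8704833984375, -95.8730697631836), 51.745872497558594)
[281.02662722 185.42899408] ((627.8743286132812, 112.52587890625), (74.12022399902344, 75.23294830322266), 76.41925811767578) ((627.7345581054688, 112.48237609863281), 51.921573638916016)
[281.16783217 186.74125874] ((628.1761474609375, 112.59526062011719), (42.9990234375, 42.579593658447266), 43.66939926147461) ((628.2392578125, 112.69707489013672), 21.716371536254883)
```

View pics/w2.png

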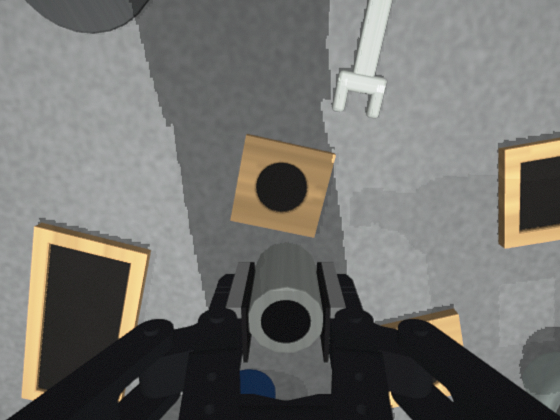

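The recess is at (281,187) in the wrist picture, about 1.5 mm from the top-view estimate. I use the average and lower the bush.

```bash
python3 -m pendant '{"fingers":[1,1,1,1,1,1],"offset":[[0.008,0.016,-0.2],[0.008,0.016,-0.45],[0.008,0.016,-0.7],[0.008,0.016,-0.85],[0.008,0.016,-0.85],[0.008,0.016,-0.85]],"spin":[0,0,0,0,0,0]}'
python3 -m pendant '{"fingers":[1,1,1,1,1,1,1],"offset":[[0,0,-0.1],[0,0,-0.2],[0,0,-0.28],[0,0,-0.34],[0,0,-0.36],[0,0,-0.36],[0,0,-0.36]],"spin":[0,0,0,0,0,0,0]}'
```

```text
clock: 6.43
ee_pos: [626.7, 111.8, 60.9]
eef_rot: [1.224, 1.2, -1.225]
contact_force: [0.4, 0.5, 0.4]
width: 0.308
clock: 7.02
ee_pos: [627.0, 112.7, 17.9]
eef_rot: [1.224, 1.2, -1.224]
contact_force: [0.3, 0.1, -1.2]
width: 0.312
```

```bash
python3 -m pendant '{"fingers":[1,1,1,1],"offset":[[0,0,-0.008],[0,0,-0.013],[0,0,-0.017],[0,0,-0.017]],"spin":[0,0,0,0]}'
```

```text
clock: 7.35
ee_pos: [627.0, 112.7, 15.8]
eef_rot: [1.224, 1.2, -1.224]
contact_force: [0.1, -0.2, -0.2]
width: 0.311
```

```bash
python3 -m pendant '{"fingers":[1,1,1],"offset":[[0,0,-0.005],[0,0,-0.008],[0,0,-0.008]],"spin":[0,0,0]}'
python3 -m pendant '{"fingers":[0.8,0.6,0.4,0.2,0,0,0,0],"offset":[[0,0,0],[0,0,0],[0,0,0],[0,0,0],[0,0,0],[0,0,0],[0,0,0],[0,0,0]],"spin":[0,0,0,0,0,0,0,0]}'
python3 -m pendant '{"fingers":[0,0,0,0,0],"offset":[[0,0,0.1],[0,0,0.4],[0,0,0.7],[0,0,1],[0,0,1]],"spin":[0,0,0,0,0]}'
python3 - <<'E'
from h import *
shot('wrist','w3'); print(robot.read_state()['ee_pos'])
im,P=cloud('w3'); q=P.reshape(-1,3); q=q[(abs(q[:,0]-627)<30)&(abs(q[:,1]-112)<30)]
a=q[(q[:,2]>40)&(q[:,2]<60)]; print(len(a),np.median(a,0),cv2.minEnclosingCircle(a[:,:2].astype(np.float32)))
E
```

```text
clock: 7.6
ee_pos: [627.1, 112.7, 15.6]
eef_rot: [1.224, 1.2, -1.223]
contact_force: [-4.1, -0.3, 7.5]
width: 0.307
clock: 8.27
ee_pos: [626.9, 112.7, 14.6]
eef_rot: [1.224, 1.2, -1.224]
contact_force: [0.3, -0.5, 0.6]
width: 1.0
clock: 8.68
ee_pos: [629.4, 113.0, 143.9]
eef_rot: [1.23, 1.193, -1.216]
contact_force: [0.8, 0.5, 0.6]
width: 1.003
[628.61935896 112.91118188 140.35537901]
1173 [627.75321637 112.11761015  42.31739123] ((627.253173828125, 112.06614685058594), 14.004364013671875)
```

View pics/w3.png

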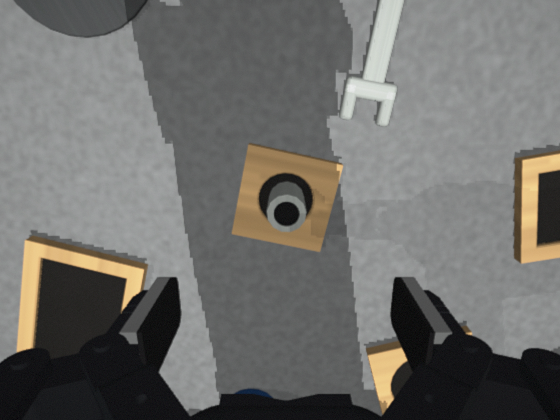

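The bush stands in its recess at (286,210) in the wrist picture, and its centre fit is (627.3, 112.1). The arm was still settling then, so the depth is slightly low. Next is the bearing, which I check against the first wrist picture.

Run:
```python
from h import *
im,P=cloud('w1'); q=P.reshape(-1,3)
for n,lo,hi,x0,x1 in [('block',68,76,420,485),('bearing',66,74,492,560),('cover',32,40,400,580)]:
    a=q[(q[:,2]>lo)&(q[:,2]<hi)&(q[:,0]>x0)&(q[:,0]<x1)&(abs(q[:,1]+313)<45)][:,:2].astype(np.float32)
    print(n,len(a),cv2.minAreaRect(a),cv2.minEnclosingCircle(a))
```

```text
block 2305 ((452.4333801269531, -311.6070556640625), (46.68898391723633, 45.97806167602539), 4.030446529388428) ((452.3760681152344, -311.8941650390625), 31.391653060913086)
bearing 1533 ((530.4036865234375, -313.0553283691406), (46.36077117919922, 51.00107192993164), 4.536327838897705) ((527.7946166992188, -313.2530822753906), 25.823925018310547)
cover 2440 ((490.2021484375, -313.3549499511719), (54.03383255004883, 149.1188507080078), 88.91109466552734) ((489.72314453125, -313.144287109375), 78.33857727050781)
```

```bash
python3 -m pendant '{"fingers":[0,0,0,0],"offset":[[-0.08,-0.33,0],[-0.16,-0.67,0],[-0.207,-0.887,0],[-0.207,-0.887,0]],"spin":[0,0,0,0]}'
python3 -m pendant '{"fingers":[0,0,0,0],"offset":[[-0.08,-0.33,0],[-0.16,-0.67,0],[-0.207,-0.887,0],[-0.207,-0.887,0]],"spin":[0,0,0,0]}'
python3 -m pendant '{"fingers":[0,0,0,0],"offset":[[-0.08,-0.33,0],[-0.16,-0.67,0],[-0.207,-0.887,0],[-0.207,-0.887,0]],"spin":[0,0,0,0]}'
python3 -m pendant '{"fingers":[0,0,0,0,0,0,0],"offset":[[-0.08,-0.33,0],[-0.16,-0.67,0],[-0.207,-0.887,0],[-0.207,-0.887,0],[-0.207,-0.887,0],[-0.207,-0.887,0],[-0.207,-0.887,0]],"spin":[0,0,0,0,0,0,0]}'
python3 - <<'E'
from h import *
shot('wrist','w4'); print(robot.read_state()['ee_pos'])
im,P=cloud('w4'); q=P.reshape(-1,3)
for n,lo,hi,x0,x1 in [('block',68,76,420,485),('bearing',66,74,492,560)]:
    a=q[(q[:,2]>lo)&(q[:,2]<hi)&(q[:,0]>x0)&(q[:,0]<x1)&(abs(q[:,1]+313)<45)]
    print(n,np.median(a[:,2]),cv2.minAreaRect(a[:,:2].astype(np.float32)),cv2.minEnclosingCircle(a[:,:2].astype(np.float32)))
E
```

```text
clock: 9.07
ee_pos: [600.9, 2.4, 134.5]
eef_rot: [1.225, 1.198, -1.227]
contact_force: [-0.3, 0.2, 0.2]
width: 1.001
clock: 9.4
ee_pos: [576.1, -103.8, 134.5]
eef_rot: [1.225, 1.198, -1.227]
contact_force: [-0.2, -0.2, 0.0]
width: 1.001
clock: 9.73
ee_pos: [551.4, -210.0, 134.4]
eef_rot: [1.225, 1.198, -1.227]
contact_force: [-0.2, -0.5, -0.1]
width: 1.0
clock: 10.32
ee_pos: [528.0, -311.8, 134.5]
eef_rot: [1.223, 1.201, -1.223]
contact_force: [-0.3, 0.9, -0.3]
width: 1.001
[ 528.04380476 -311.81206948  134.67026388]
block 71.85225671927984 ((453.30426025390625, -310.75732421875), (46.90122604370117, 46.084922790527344), 3.9560468196868896) ((453.23773193359375, -311.0704345703125), 31.39816665649414)
bearing 70.12731420749768 ((528.565185546875, -312.57550048828125), (51.117374420166016, 51.048728942871094), 85.88151550292969) ((528.473876953125, -312.3887939453125), 25.97495460510254)
```

View pics/w4.png

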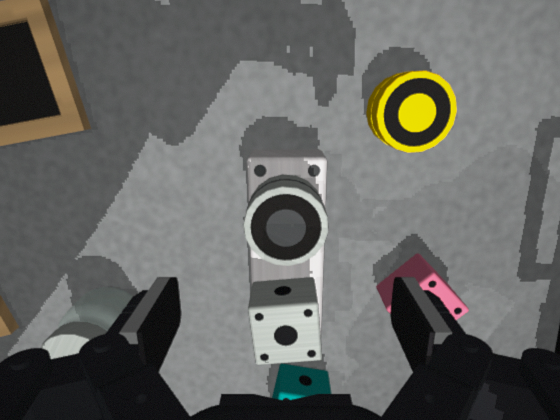

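The bearing is at (287,226), directly under the tool (fit (528.4, -312.4)). I go down and grip it.

```bash
python3 -m pendant '{"fingers":[0,0,0,0,0,0,0,0],"offset":[[0,-0.003,-0.25],[0,-0.003,-0.45],[0,-0.003,-0.62],[0,-0.003,-0.72],[0,-0.003,-0.79],[0,-0.003,-0.79],[0,-0.003,-0.79],[0,-0.003,-0.79]],"spin":[0,0,0,0,0,0,0,0]}'
python3 -m pendant '{"fingers":[1,1,1,1,1,1,1,1,1],"offset":[[0,0,0],[0,0,0],[0,0,0],[0,0,0],[0,0,0],[0,0,0],[0,0,0],[0,0,0],[0,0,0]],"spin":[0,0,0,0,0,0,0,0,0]}'
```

```text
clock: 11.03
ee_pos: [528.2, -313.7, 41.3]
eef_rot: [1.224, 1.198, -1.223]
contact_force: [-0.0, -0.1, 0.1]
width: 1.001
clock: 11.78
ee_pos: [527.9, -313.6, 41.0]
eef_rot: [1.224, 1.199, -1.223]
contact_force: [-2.0, 2.2, 7.7]
width: 0.591
```

```bash
python3 -m pendant '{"fingers":[1,1,1,1,1],"offset":[[0,0,0.08],[0,0,0.3],[0,0,0.6],[0,0,0.8],[0,0,0.8]],"spin":[0,0,0,0,0]}'
python3 -m pendant '{"fingers":[1,1,1,1,1],"offset":[[-0.05,0.15,0],[-0.1,0.4,0],[-0.18,0.65,0],[-0.228,0.824,0],[-0.228,0.824,0]],"spin":[0,0,0,0,0]}'
python3 -m pendant '{"fingers":[1,1,1,1,1],"offset":[[-0.06,0.2,0],[-0.12,0.45,0],[-0.18,0.65,0],[-0.228,0.824,0],[-0.228,0.824,0]],"spin":[0,0,0,0,0]}'
python3 -m pendant '{"fingers":[1,1,1,1,1,1,1,1],"offset":[[-0.06,0.2,0],[-0.12,0.45,0],[-0.18,0.65,0],[-0.228,0.824,0],[-0.228,0.824,0],[-0.228,0.824,0],[-0.228,0.824,0],[-0.228,0.824,0]],"spin":[0,0,0,0,0,0,0,0]}'
cat >> h.py <<'E'
def nests(name):
    im,P=cloud(name)
    hsv=cv2.cvtColor(im,cv2.COLOR_RGB2HSV)
    wood=((hsv[...,0]>8)&(hsv[...,0]<25)&(hsv[...,1]>70)&(hsv[...,2]>50)).astype(np.uint8)
    cs,_=cv2.findContours(wood,cv2.RETR_CCOMP,cv2.CHAIN_APPROX_NONE)
    for c in cs:
        if cv2.contourArea(c)>500:
            p=np.array([pix(name,u,v,10)[:2] for u,v in c[:,0]],np.float32); print(np.round(c[:,0].mean(0)),cv2.minAreaRect(p),cv2.minEnclosingCircle(p))
E
python3 - <<'E'
from h import *
print(robot.read_state()['ee_pos']);shot('wrist','w5'); nests('w5')
E
```

```text
clock: 12.2
ee_pos: [529.1, -314.5, 142.4]
eef_rot: [1.224, 1.192, -1.221]
contact_force: [0.4, -0.4, -2.2]
width: 0.595
clock: 12.62
ee_pos: [499.1, -211.5, 135.5]
eef_rot: [1.223, 1.202, -1.223]
contact_force: [-1.0, 0.7, -3.1]
width: 0.59
clock: 13.03
ee_pos: [471.9, -113.2, 135.6]
eef_rot: [1.223, 1.202, -1.222]
contact_force: [-0.1, -0.6, -2.9]
width: 0.593
clock: 13.7
ee_pos: [445.6, -17.5, 135.7]
eef_rot: [1.224, 1.2, -1.225]
contact_force: [0.3, -0.3, -3.0]
width: 0.588
[445.62817221 -17.53829882 135.72278511]
[283. 183.] ((446.1124267578125, -15.65869140625), (94.82154083251953, 94.1263427734375), 14.295498847961426) ((445.813720703125, -15.953821182250977), 65.9113540649414)
[421.   5.] ((573.033447265625, -110.97755432128906), (65.57953643798828, 11.10439682006836), 88.7948226928711) ((578.5844116210938, -111.09432983398438), 32.78987121582031)
```

View pics/w5.png

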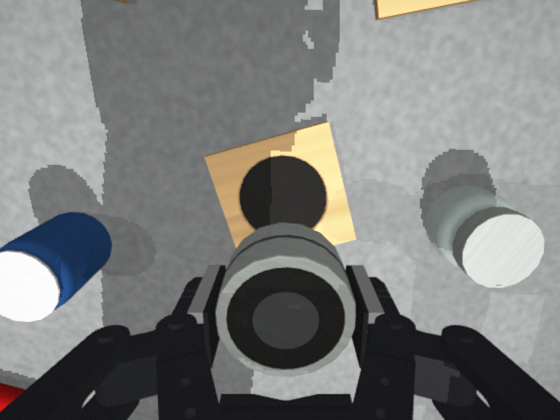

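The large round recess is at (283,183) with the bearing over it. The tin and jar are well off to the sides. Lowering now.

```bash
python3 -m pendant '{"fingers":[1,1,1,1,1,1],"offset":[[0,0.004,-0.2],[0,0.004,-0.45],[0,0.004,-0.7],[0,0.004,-0.85],[0,0.004,-0.85],[0,0.004,-0.85]],"spin":[0,0,0,0,0,0]}'
python3 -m pendant '{"fingers":[1,1,1,1,1,1,1],"offset":[[0,0,-0.06],[0,0,-0.11],[0,0,-0.15],[0,0,-0.18],[0,0,-0.195],[0,0,-0.205],[0,0,-0.205]],"spin":[0,0,0,0,0,0,0]}'
```

```text
clock: 14.25
ee_pos: [445.3, -16.8, 33.7]
eef_rot: [1.224, 1.201, -1.226]
contact_force: [0.7, -0.3, -2.4]
width: 0.589
clock: 14.83
ee_pos: [445.5, -16.4, 10.9]
eef_rot: [1.223, 1.2, -1.224]
contact_force: [-16.6, 1.8, 23.6]
width: 0.59
```

```bash
python3 -m pendant '{"fingers":[0.5,0.4,0.3,0.2,0.1,0,0,0],"offset":[[0,0,0.004],[0,0,0.004],[0,0,0.004],[0,0,0.004],[0,0,0.004],[0,0,0.004],[0,0,0.004],[0,0,0.004]],"spin":[0,0,0,0,0,0,0,0]}'
python3 -m pendant '{"fingers":[0,0,0,0,0,0,0],"offset":[[0,0,0.1],[0,0,0.4],[0,0,0.7],[0,0,1],[0,0,1],[0,0,1],[0,0,1]],"spin":[0,0,0,0,0,0,0]}'
python3 - <<'E'
from h import *
print(robot.read_state()['ee_pos']);shot('wrist','w6'); nests('w6')
im,P=cloud('w6'); q=P.reshape(-1,3); q=q[(abs(q[:,0]-445)<35)&(abs(q[:,1]+17)<35)]
a=q[(q[:,2]>30)&(q[:,2]<50)]; print(len(a),np.median(a,0),cv2.minEnclosingCircle(a[:,:2].astype(np.float32)),np.linalg.lstsq(np.c_[a[:,:2]-a[:,:2].mean(0),np.ones(len(a))],a[:,2],rcond=None)[0])
E
```

```text
clock: 15.5
ee_pos: [445.5, -16.4, 9.8]
eef_rot: [1.224, 1.2, -1.224]
contact_force: [-0.1, 0.2, 0.4]
width: 1.0
clock: 16.08
ee_pos: [445.4, -16.3, 129.9]
eef_rot: [1.224, 1.199, -1.224]
contact_force: [-0.8, 0.7, -0.1]
width: 1.0
[445.3592717  -16.34378728 129.94956038]
[284. 196.] ((445.79705810546875, -15.632183074951172), (94.64493560791016, 93.82189178466797), 14.32829761505127) ((445.6932067871094, -15.457005500793457), 65.8829116821289)
[284. 202.] ((443.844482421875, -15.900894165039062), (69.93861389160156, 68.16045379638672), 44.095584869384766) ((442.8788146972656, -15.624411582946777), 36.55853271484375)
[421.   5.] ((571.8936767578125, -107.30232238769531), (58.881805419921875, 9.673412322998047), 88.849365234375) ((576.7293701171875, -107.39942932128906), 29.441003799438477)
4491 [447.84177945 -16.78814209  39.24992124] ((445.9493408203125, -16.910249710083008), 25.95849609375) [-2.43074252e-02  5.10865111e-04  3.90732447e+01]
```

View pics/w6.png

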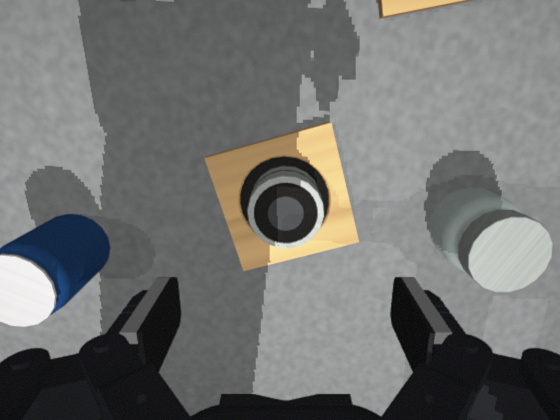

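The bearing sits in its recess at (285,207), 1.3 mm off centre and flat. Next is the block.

```bash
python3 -m pendant '{"fingers":[0,0,0,0],"offset":[[0.005,-0.3,0],[0.01,-0.62,0],[0.02,-0.82,0],[0.02,-0.82,0]],"spin":[0.03,0.056,0.056,0.056]}'
python3 -m pendant '{"fingers":[0,0,0,0],"offset":[[0.005,-0.3,0],[0.01,-0.62,0],[0.02,-0.82,0],[0.02,-0.82,0]],"spin":[0,0,0,0]}'
python3 -m pendant '{"fingers":[0,0,0,0,0,0,0],"offset":[[0.005,-0.3,0],[0.01,-0.62,0],[0.02,-0.82,0],[0.02,-0.82,0],[0.02,-0.82,0],[0.02,-0.82,0],[0.02,-0.82,0]],"spin":[0,0,0,0,0,0,0]}'
python3 - <<'E'
from h import *
from scipy.spatial.transform import Rotation as R
s=robot.read_state();M=R.from_rotvec(s['eef_rot']).as_matrix(); print(s['ee_pos'],np.degrees(np.arctan2(M[1,2],M[0,2])));shot('wrist','w7')
im,P=cloud('w7'); q=P.reshape(-1,3)
for n,lo,hi in [('block',68,76),('cover',32,40)]:
    a=q[(q[:,2]>lo)&(q[:,2]<hi)&(abs(q[:,0]-490)<95)&(abs(q[:,1]+313)<45)]
    print(n,np.median(a[:,2]),cv2.minAreaRect(a[:,:2].astype(np.float32)))
E
```

```text
clock: 16.47
ee_pos: [447.2, -117.8, 128.5]
eef_rot: [1.16, 1.241, -1.162]
contact_force: [-0.7, 1.0, 0.0]
width: 1.0
clock: 16.8
ee_pos: [449.7, -215.9, 128.5]
eef_rot: [1.16, 1.241, -1.162]
contact_force: [0.2, 0.8, -0.4]
width: 0.998
clock: 17.38
ee_pos: [452.7, -310.3, 129.4]
eef_rot: [1.158, 1.242, -1.158]
contact_force: [0.2, -0.6, -0.3]
width: 1.001
[ 452.70864279 -310.32594278  129.37302184] -86.043719836503
block 72.08996809267266 ((453.125, -310.86334228515625), (46.041748046875, 46.1158332824707), 4.037191390991211)
cover 36.12543294256514 ((491.18536376953125, -312.5784606933594), (54.10283660888672, 148.45875549316406), 88.95100402832031)
```

View pics/w7.png

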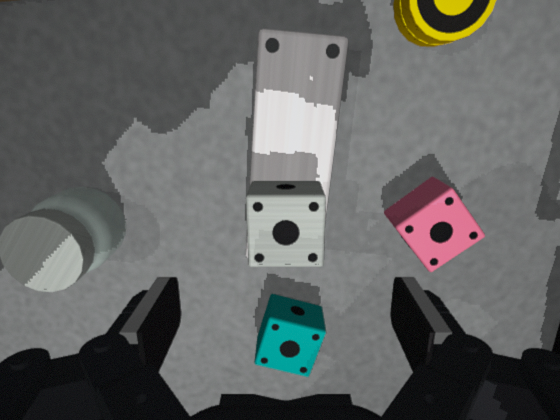

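The block at (286,230) is square to the jaws. I go down and grip it.

```bash
python3 -m pendant '{"fingers":[0,0,0,0,0,0,0,0],"offset":[[0,0.002,-0.25],[0,0.002,-0.45],[0,0.002,-0.6],[0,0.002,-0.7],[0,0.002,-0.75],[0,0.002,-0.75],[0,0.002,-0.75],[0,0.002,-0.75]],"spin":[0,0,0,0,0,0,0,0]}'
python3 -m pendant '{"fingers":[1,1,1,1,1,1,1,1,1,1],"offset":[[0,0,0],[0,0,0],[0,0,0],[0,0,0],[0,0,0],[0,0,0],[0,0,0],[0,0,0],[0,0,0],[0,0,0]],"spin":[0,0,0,0,0,0,0,0,0,0]}'
```

```text
clock: 18.1
ee_pos: [453.2, -311.6, 41.1]
eef_rot: [1.159, 1.239, -1.158]
contact_force: [-0.9, 0.2, 0.4]
width: 0.998
clock: 18.93
ee_pos: [452.9, -311.5, 40.5]
eef_rot: [1.159, 1.24, -1.159]
contact_force: [-0.1, 1.2, 5.5]
width: 0.529
```

```bash
python3 -m pendant '{"fingers":[1,1,1,1,1],"offset":[[0,0,0.08],[0,0,0.3],[0,0,0.6],[0,0,0.8],[0,0,0.8]],"spin":[0,0,0,0,0]}'
python3 -m pendant '{"fingers":[1,1,1,1,1],"offset":[[0.1,0.12,0],[0.28,0.32,0],[0.48,0.56,0],[0.695,0.8,0],[0.695,0.8,0]],"spin":[0.02,0.04,0.056,0.056,0.056]}'
python3 -m pendant '{"fingers":[1,1,1,1,1,1,1,1,1],"offset":[[0.18,0.2,0],[0.36,0.42,0],[0.54,0.62,0],[0.695,0.8,0],[0.695,0.8,0],[0.695,0.8,0],[0.695,0.8,0],[0.695,0.8,0],[0.695,0.8,0]],"spin":[0,0,0,0,0,0,0,0,0]}'
python3 - <<'E'
from h import *
from scipy.spatial.transform import Rotation as R
s=robot.read_state();M=R.from_rotvec(s['eef_rot']).as_matrix(); print(s['ee_pos'],np.degrees(np.arctan2(M[1,2],M[0,2])));shot('wrist','w8');nests('w8')
E
```

```text
clock: 19.35
ee_pos: [454.1, -312.4, 141.9]
eef_rot: [1.158, 1.233, -1.157]
contact_force: [0.4, 0.2, -2.9]
width: 0.529
clock: 19.77
ee_pos: [538.7, -211.1, 135.0]
eef_rot: [1.092, 1.282, -1.09]
contact_force: [0.2, -0.6, -4.2]
width: 0.532
clock: 20.52
ee_pos: [618.9, -120.1, 135.7]
eef_rot: [1.094, 1.279, -1.094]
contact_force: [0.6, 0.1, -3.6]
width: 0.528
[ 618.93353918 -120.08198874  135.71117458] -81.11429814180721
[125. 323.] ((489.0780334472656, -3.5586395263671875), (26.961509704589844, 95.81342315673828), 23.132633209228516) ((483.3800048828125, -5.992870330810547), 48.29290771484375)
[278. 180.] ((623.0338745117188, -117.74673461914062), (82.64157104492188, 88.0071029663086), 9.076898574829102) ((622.6796875, -117.51148223876953), 59.62331771850586)
[ 14. 149.] ((622.0474853515625, 78.69635009765625), (25.571687698364258, 78.86274719238281), 85.33194732666016) ((622.692626953125, 84.67631530761719), 39.64646530151367)
```

View pics/w8.png

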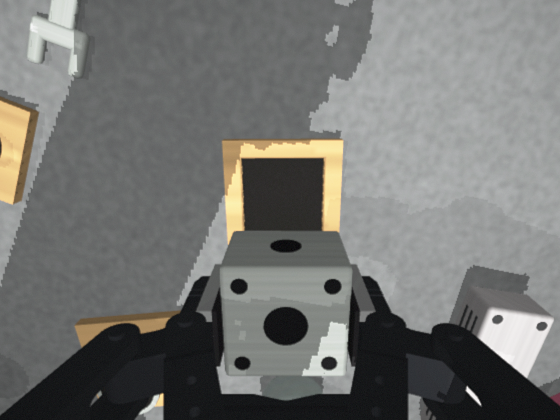

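The square recess at (283,190) is partly hidden by the block but parallel to it, and its estimated centre is within 1 mm of the tool. Lowering.

```bash
python3 -m pendant '{"fingers":[1,1,1,1,1,1],"offset":[[0,0.002,-0.2],[0,0.002,-0.45],[0,0.002,-0.7],[0,0.002,-0.85],[0,0.002,-0.85],[0,0.002,-0.85]],"spin":[0,0,0,0,0,0]}'
python3 -m pendant '{"fingers":[1,1,1,1,1,1,1],"offset":[[0,0,-0.06],[0,0,-0.11],[0,0,-0.15],[0,0,-0.18],[0,0,-0.195],[0,0,-0.2],[0,0,-0.2]],"spin":[0,0,0,0,0,0,0]}'
```

```text
clock: 21.07
ee_pos: [619.0, -119.4, 33.6]
eef_rot: [1.094, 1.28, -1.095]
contact_force: [0.3, -0.2, -3.5]
width: 0.527
clock: 21.65
ee_pos: [619.5, -119.1, 10.5]
eef_rot: [1.093, 1.279, -1.093]
contact_force: [-5.3, 1.3, 3.3]
width: 0.529
```

```bash
python3 -m pendant '{"fingers":[0.5,0.4,0.3,0.2,0.1,0,0,0],"offset":[[0,0,0],[0,0,0],[0,0,0],[0,0,0],[0,0,0],[0,0,0],[0,0,0],[0,0,0]],"spin":[0,0,0,0,0,0,0,0]}'
python3 -m pendant '{"fingers":[0,0,0,0,0,0,0],"offset":[[0,0,0.1],[0,0,0.4],[0,0,0.7],[0,0,1],[0,0,1],[0,0,1],[0,0,1]],"spin":[0,0,0,0,0,0,0]}'
python3 - <<'E'
from h import *
print(robot.read_state()['ee_pos']);shot('wrist','w9'); nests('w9')
im,P=cloud('w9'); q=P.reshape(-1,3); q=q[(abs(q[:,0]-619)<40)&(abs(q[:,1]+119)<40)]
a=q[(q[:,2]>35)&(q[:,2]<50)]; print(len(a),np.median(a,0),cv2.minAreaRect(a[:,:2].astype(np.float32)))
E
```

```text
clock: 22.32
ee_pos: [619.5, -119.1, 9.8]
eef_rot: [1.093, 1.279, -1.093]
contact_force: [0.4, 0.9, 0.4]
width: 0.997
clock: 22.9
ee_pos: [619.3, -119.0, 130.0]
eef_rot: [1.093, 1.279, -1.093]
contact_force: [0.2, -0.3, -0.9]
width: 1.002
[ 619.32031881 -119.02932065  129.97187708]
[ 91. 331.] ((482.87200927734375, 25.16976547241211), (20.020185470581055, 45.340843200683594), 43.10316467285156) ((477.591552734375, 20.22784996032715), 22.840070724487305)
[184. 365.] ((457.93475341796875, -51.27364730834961), (99.20221710205078, 26.501535415649414), 14.32136344909668) ((458.967041015625, -54.76191711425781), 50.04191589355469)
[284. 196.] ((619.878662109375, -118.023193359375), (87.68489837646484, 87.79545593261719), 8.920398712158203) ((619.536376953125, -117.97431182861328), 61.52979278564453)
[284. 201.] ((616.5331420898438, -118.4683837890625), (67.3150863647461, 60.78402328491211), 8.919489860534668) ((617.8268432617188, -118.22178649902344), 43.51760482788086)
[ 12. 151.] ((621.5324096679688, 76.3465805053711), (22.890567779541016, 77.90554809570312), 85.34503936767578) ((622.214599609375, 82.82970428466797), 39.11083984375)
4502 [ 621.41049678 -119.24500299   40.92722217] ((619.6072387695312, -119.4996337890625), (45.44368362426758, 46.126060485839844), 8.59603214263916)
```

View pics/w9.png

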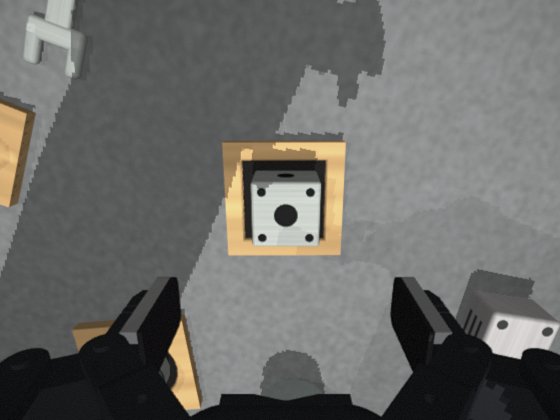

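The block sits in its recess at (286,210), 1.5 mm off centre and square. Last is the cover.

```bash
python3 -m pendant '{"fingers":[0,0,0,0],"offset":[[-0.18,-0.28,0],[-0.36,-0.55,0],[-0.536,-0.807,0],[-0.536,-0.807,0]],"spin":[-0.05,-0.1,-0.111,-0.111]}'
python3 -m pendant '{"fingers":[0,0,0,0,0,0,0,0],"offset":[[-0.18,-0.28,0],[-0.36,-0.55,0],[-0.536,-0.807,0],[-0.536,-0.807,0],[-0.536,-0.807,0],[-0.536,-0.807,0],[-0.536,-0.807,0],[-0.536,-0.807,0]],"spin":[0,0,0,0,0,0,0,0]}'
python3 - <<'E'
from h import *
from scipy.spatial.transform import Rotation as R
s=robot.read_state();M=R.from_rotvec(s['eef_rot']).as_matrix(); print(s['ee_pos'],np.degrees(np.arctan2(M[1,2],M[0,2])));shot('wrist','w10')
im,P=cloud('w10'); q=P.reshape(-1,3)
a=q[(q[:,2]>32)&(q[:,2]<40)&(abs(q[:,0]-490)<95)&(abs(q[:,1]+313)<45)]
print(np.median(a[:,2]),cv2.minAreaRect(a[:,:2].astype(np.float32)))
E
```

```text
clock: 23.28
ee_pos: [551.9, -219.6, 128.4]
eef_rot: [1.224, 1.2, -1.228]
contact_force: [-0.6, 0.1, 0.3]
width: 0.998
clock: 23.95
ee_pos: [491.4, -311.7, 129.4]
eef_rot: [1.222, 1.202, -1.222]
contact_force: [0.7, -0.3, -0.2]
width: 1.001
[ 491.3751008  -311.74975597  129.39317198] -90.96091903993552
35.95111994421114 ((490.1564025878906, -312.49566650390625), (54.09933853149414, 149.47921752929688), 88.98210906982422)
```

View pics/w10.png

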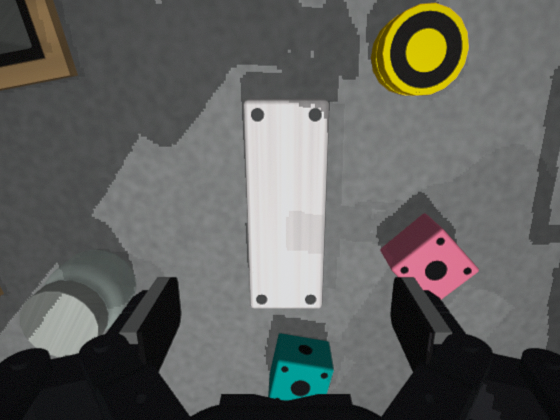

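```bash
python3 -m pendant '{"fingers":[0,0,0,0,0,0],"offset":[[0,0,-0.25],[0,0,-0.5],[0,0,-0.7],[0,0,-0.8],[0,0,-0.8],[0,0,-0.8]],"spin":[0,0,0,0,0,0]}'
python3 -m pendant '{"fingers":[0,0,0,0,0],"offset":[[0,0,-0.12],[0,0,-0.2],[0,0,-0.25],[0,0,-0.25],[0,0,-0.25]],"spin":[0,0,0,0,0]}'
python3 -m pendant '{"fingers":[1,1,1,1,1,1,1,1,1,1],"offset":[[0,0,0],[0,0,0],[0,0,0],[0,0,0],[0,0,0],[0,0,0],[0,0,0],[0,0,0],[0,0,0],[0,0,0]],"spin":[0,0,0,0,0,0,0,0,0,0]}'
```

```text
clock: 24.5
ee_pos: [491.2, -312.5, 34.3]
eef_rot: [1.222, 1.201, -1.222]
contact_force: [0.5, 1.0, 1.3]
width: 0.999
clock: 24.92
ee_pos: [491.0, -312.8, 4.2]
eef_rot: [1.223, 1.2, -1.223]
contact_force: [0.1, 0.4, -0.1]
width: 1.0
clock: 25.75
ee_pos: [491.2, -312.9, 4.7]
eef_rot: [1.223, 1.2, -1.222]
contact_force: [-1.0, 2.1, 5.4]
width: 0.625
```

```bash
python3 -m pendant '{"fingers":[1,1,1,1,1,1],"offset":[[0,0,0.08],[0,0,0.3],[0,0,0.6],[0,0,0.85],[0,0,0.96],[0,0,0.96]],"spin":[0,0,0,0,0,0]}'
python3 - <<'E'
from h import *
shot('scene','s11')
E
python3 -m pendant '{"fingers":[1,1,1,1,1],"offset":[[0,0.12,0],[0,0.35,0],[0,0.6,0],[0,0.859,0],[0,0.859,0]],"spin":[0,0,0,0,0]}'
python3 -m pendant '{"fingers":[1,1,1,1,1],"offset":[[0,0.22,0],[0,0.45,0],[0,0.67,0],[0,0.859,0],[0,0.859,0]],"spin":[0,0,0,0,0]}'
python3 -m pendant '{"fingers":[1,1,1,1,1],"offset":[[0,0.22,0],[0,0.45,0],[0,0.67,0],[0,0.859,0],[0,0.859,0]],"spin":[0,0,0,0,0]}'
python3 -m pendant '{"fingers":[1,1,1,1,1],"offset":[[0,0.22,0],[0,0.45,0],[0,0.67,0],[0,0.859,0],[0,0.859,0]],"spin":[-0.02,-0.04,-0.06,-0.088,-0.088]}'
python3 -m pendant '{"fingers":[1,1,1,1,1],"offset":[[0,0.22,0],[0,0.45,0],[0,0.67,0],[0,0.859,0],[0,0.859,0]],"spin":[-0.03,-0.05,-0.07,-0.089,-0.089]}'
python3 -m pendant '{"fingers":[1,1,1,1,1,1,1,1,1],"offset":[[0,0.22,0],[0,0.45,0],[0,0.67,0],[0,0.859,0],[0,0.859,0],[0,0.859,0],[0,0.859,0],[0,0.859,0],[0,0.859,0]],"spin":[0,0,0,0,0,0,0,0,0]}'
python3 - <<'E'
from h import *
from scipy.spatial.transform import Rotation as R
s=robot.read_state();M=R.from_rotvec(s['eef_rot']).as_matrix(); print(s['ee_pos'],np.degrees(np.arctan2(M[1,2],M[0,2])));shot('wrist','w12');nests('w12'); shot('top','t12')
E
```

```text
clock: 26.25
ee_pos: [491.8, -313.5, 122.4]
eef_rot: [1.222, 1.196, -1.221]
contact_force: [0.3, 0.8, -5.1]
width: 0.621
clock: 26.72
ee_pos: [489.7, -204.9, 116.1]
eef_rot: [1.222, 1.206, -1.222]
contact_force: [-0.8, -0.1, -5.4]
width: 0.624
clock: 27.13
ee_pos: [489.6, -102.9, 116.4]
eef_rot: [1.221, 1.206, -1.222]
contact_force: [-0.7, -1.3, -6.6]
width: 0.622
clock: 27.55
ee_pos: [489.7, -0.3, 116.7]
eef_rot: [1.22, 1.205, -1.223]
contact_force: [-0.1, -0.5, -5.7]
width: 0.621
clock: 27.97
ee_pos: [489.8, 102.3, 116.8]
eef_rot: [1.323, 1.133, -1.326]
contact_force: [-1.0, -0.7, -5.6]
width: 0.622
clock: 28.38
ee_pos: [490.0, 205.0, 116.9]
eef_rot: [1.422, 1.056, -1.426]
contact_force: [-0.2, 0.3, -5.6]
width: 0.619
clock: 29.13
ee_pos: [490.9, 304.8, 118.7]
eef_rot: [1.424, 1.054, -1.425]
contact_force: [-1.3, 0.4, -5.4]
width: 0.622
[490.90578192 304.75552355 118.66707647] -107.02632206453532
[280.  80.] ((570.1358642578125, 284.191162109375), (98.0504150390625, 28.378881454467773), 73.07367706298828) ((570.390625, 284.27081298828125), 50.734596252441406)
```

View pics/w12.png

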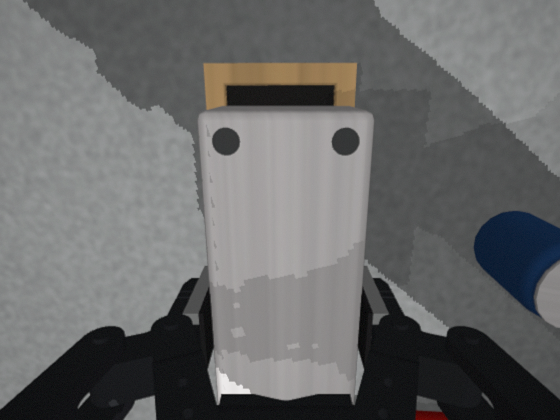

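View pics/t12.png

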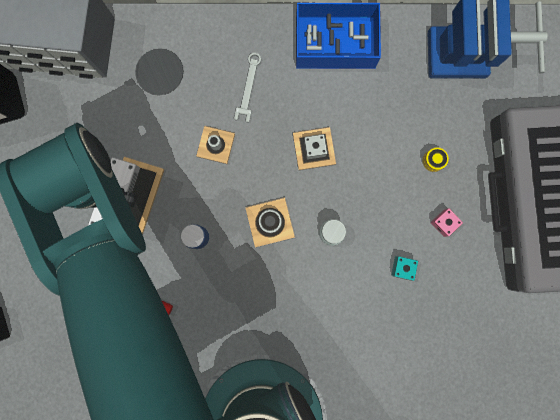

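The cover is parallel to the long recess, whose far end shows at (280,95). The top picture confirms the three placed parts, and the jar and tin haven't moved. Lowering.

```bash
python3 -m pendant '{"fingers":[1,1,1,1,1,1],"offset":[[0.004,0.007,-0.2],[0.004,0.007,-0.4],[0.004,0.007,-0.6],[0.004,0.007,-0.7],[0.004,0.007,-0.7],[0.004,0.007,-0.7]],"spin":[0,0,0,0,0,0]}'
python3 -m pendant '{"fingers":[1,1,1,1,1,1,1],"offset":[[0,0,-0.06],[0,0,-0.11],[0,0,-0.15],[0,0,-0.18],[0,0,-0.2],[0,0,-0.208],[0,0,-0.208]],"spin":[0,0,0,0,0,0,0]}'
```

```text
clock: 29.73
ee_pos: [491.4, 306.5, 35.4]
eef_rot: [1.424, 1.054, -1.425]
contact_force: [-0.4, -0.4, -4.3]
width: 0.622
clock: 30.32
ee_pos: [491.4, 306.6, 10.7]
eef_rot: [1.424, 1.054, -1.424]
contact_force: [-5.2, -3.2, 3.5]
width: 0.619
```

Contact with the floor. I release, retreat and check.

```bash
python3 -m pendant '{"fingers":[0.55,0.45,0.35,0.25,0.1,0,0,0],"offset":[[0,0,0],[0,0,0],[0,0,0],[0,0,0],[0,0,0],[0,0,0],[0,0,0],[0,0,0]],"spin":[0,0,0,0,0,0,0,0]}'
python3 -m pendant '{"fingers":[0,0,0,0,0,0,0],"offset":[[0,0,0.1],[0,0,0.4],[0,0,0.7],[0,0,1],[0,0,1],[0,0,1],[0,0,1]],"spin":[0,0,0,0,0,0,0]}'
python3 -m pendant '{"fingers":[0,0,0,0,0,0],"offset":[[0,0,0.3],[0,0,0.6],[0,0,0.9],[0,0,1],[0,0,1],[0,0,1]],"spin":[0,0,0,0,0,0]}'
python3 - <<'E'
from h import *
print(robot.read_state()['ee_pos']);shot('wrist','w13');nests('w13');shot('top','t13');shot('scene','s13')
im,P=cloud('w13'); q=P.reshape(-1,3); q=q[(abs(q[:,0]-490)<110)&(abs(q[:,1]-306)<70)]
a=q[(q[:,2]>35)&(q[:,2]<50)]; print(len(a),np.median(a,0),cv2.minAreaRect(a[:,:2].astype(np.float32)),np.linalg.lstsq(np.c_[a[:,:2]-a[:,:2].mean(0),np.ones(len(a))],a[:,2],rcond=None)[0])
im,P=cloud('t13'); q=P.reshape(-1,3)
for n,x,y,r,lo in [('bush',627,112,22,30),('bearing',445,-17,33,25),('block',619,-119,36,25),('jar',421.7,-159.2,40,50),('tin',409.2,149.2,40,65)]:
    a=q[(np.hypot(q[:,0]-x,q[:,1]-y)<r)&(q[:,2]>lo)]; print(n,len(a),np.median(a[:,2]),cv2.minAreaRect(a[:,:2].astype(np.float32)),cv2.minEnclosingCircle(a[:,:2].astype(np.float32))[0])
nests('t13')
E
```

```text
clock: 30.98
ee_pos: [491.4, 306.6, 10.1]
eef_rot: [1.424, 1.054, -1.424]
contact_force: [0.9, 0.3, -0.1]
width: 0.999
clock: 31.57
ee_pos: [491.2, 306.5, 130.2]
eef_rot: [1.424, 1.054, -1.424]
contact_force: [-0.7, 0.8, -1.3]
width: 1.003
clock: 32.07
ee_pos: [491.2, 306.5, 249.0]
eef_rot: [1.423, 1.054, -1.425]
contact_force: [-0.5, -0.3, 0.6]
width: 1.002
[491.23492281 306.51258751 248.96004031]
[553. 125.] ((449.779052734375, 37.417266845703125), (21.470735549926758, 76.01573944091797), 86.08642578125) ((449.04632568359375, 26.706932067871094), 38.007965087890625)
[284. 160.] ((490.8107604980469, 307.65289306640625), (98.33834838867188, 191.75338745117188), 73.00760650634766) ((490.85101318359375, 307.6053466796875), 107.23971557617188)
[284. 163.] ((488.10357666015625, 308.1514587402344), (71.28943634033203, 171.47845458984375), 73.08228302001953) ((489.1346130371094, 308.16552734375), 91.25444030761719)
[441.   6.] ((593.3832397460938, 122.19172668457031), (76.43207550048828, 11.55829906463623), 73.02851104736328) ((594.2517700195312, 122.0730972290039), 38.35618591308594)
8248
[... 1394 characters left out ...]
236328)
[140. 195.] ((489.6880187988281, 305.45684814453125), (100.42726135253906, 194.10076904296875), 73.24506378173828) ((490.6356201171875, 305.307861328125), 106.43927001953125)
[314. 148.] ((618.520263671875, -119.74473571777344), (89.56209564208984, 88.48552703857422), 9.089781761169434) ((618.76806640625, -120.184814453125), 61.17537307739258)
[314. 148.] ((619.4215087890625, -120.04462432861328), (65.86222839355469, 64.48785400390625), 8.869669914245605) ((618.6668090820312, -120.1087646484375), 42.753421783447266)
[215. 144.] ((626.3565673828125, 110.96049499511719), (75.3180160522461, 75.45172882080078), 76.40887451171875) ((626.1591796875, 110.62692260742188), 51.993072509765625)
```

View pics/w13.png

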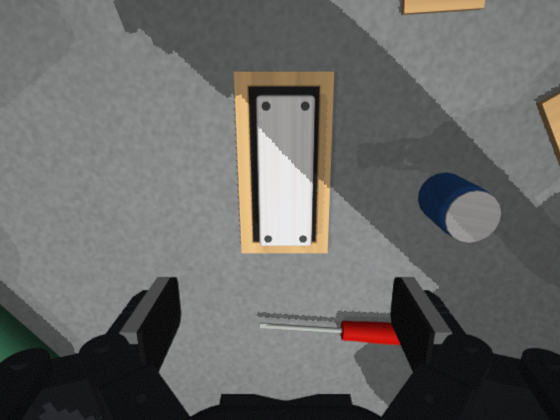

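View pics/s13.png

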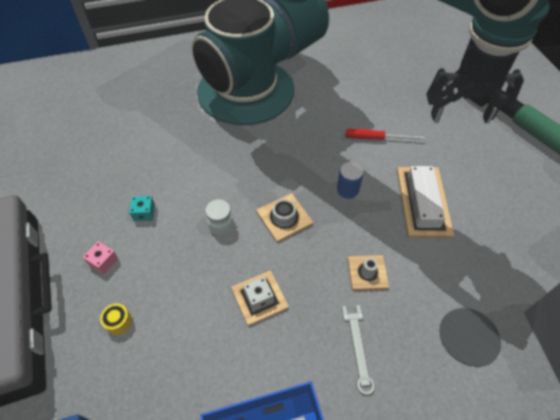

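The wrist and scene pictures show the cover in the long recess at (284,165), and all four parts upright in their recesses. The jar (218,215) and tin (350,180) stand where they were. The arm is clear, so I hand in.

```bash
python3 -c "
from bench import robot
print(robot.finish_job())"
```

```text
the job is handed in; nothing more can be done
None
```

I took the stack apart from the top (bush, bearing, block, cover), set each part in its own recess, and handed the job in at about 32 s of the 115 s allowed. No verdict came back.

**Sideways position:** the last pictures put each part this far from the centre of its board:

| Part | Off centre (wrist camera) | Off centre (top camera) | Limit |
|---|---|---|---|
| Bush | about 1 mm | about 1 mm | 8.5 mm |
| Bearing | 1.3 mm | 1.6 mm | 8.5 mm |
| Block | 1.5 mm | 1.2 mm | 12 mm |
| Cover | 1.6 mm | not measured | 12 mm |

**Seating:** the top heights put the undersides at about floor level. Each part touched down with light contact before I opened the fingers; the bearing was the firmest, at about 24 N.

**Jar and tin:** the jar is within 1 mm of its start. The arm hid the tin from the top camera, so that reading failed. The scene and wrist pictures show it standing in place, but I did not measure it there.

**Checks that disagreed:**
- The wrist and top cameras differ by 1 to 2 mm throughout, so I aimed at the average.
- The wrist height for the bush read 42 mm because the arm was still settling. The top camera later gave 46 mm, as expected.
- The wrist fit showed a slope of about 0.024 rad on the bearing's top, which is under the 0.05 limit. I did not re-measure it; I think its recessed seal caused the reading.

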